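# Set the heat dial and start the warming plate

## Robot

A 6-joint arm with a two-finger parallel gripper is mounted at the origin on the work surface. World frame = base frame: x ahead of the robot, y to its left, z up, the work surface at z = 0. Lengths are in mm, angles in degrees, forces in N, time in s.
With the tool pointing down it reaches from about 350 to 975 mm from the base axis. Payload 4.9 kg.
Tool frame: the origin (TCP) lies on the centre line of the jaws, within the pads' length; the fingertips stand 25 mm ahead of it and the grasp point (between the pads) lies 6 mm ahead of it (tcp_to_tips is the distance from the TCP to the fingertips, in mm); z points along the fingers, y is the direction in which the jaws open and shut (so a half turn about z gives the same grasp; the last joint's range is limited). The gripper opens to 85 mm and grips with 20 to 120 N. Pads are 22 mm wide; open, the fingers measure 114 mm over their backs; the gripper's body (76 mm by 85 mm) begins 54 mm behind the grasp point. The pads swing forward as they close: fully open they stand 13 mm farther back than shut.
Start: joints at [56.666, 3.019, 92.412, -0, 84.569, -6.818], TCP at [279.022, 559.239, 256.304] pointing down, gripper open.
Joint ranges: [-172.51, 172.51], [-57.92, 126.97], [3.15, 148.05], [-58.71, 238.71], [5.1, 150.11], [-179.66, 179.66]. Speed limits (degrees/s): [147.25, 147.25, 180, 180, 180, 180].

## Interface

Orientations are given as [roll, pitch, yaw] about the fixed x, y, z axes, in that order (R = Rz(yaw) Ry(pitch) Rx(roll)).
In Python, from workcell import state, grab_frame, job_done, cut_out, tip_of, tcp_to_tips gives the robot as it stands.
- The arm moves only by the shell command python3 -m pendant 'ROWS'. ROWS is JSON, a list that holds one entry, the list of rows, each a list of 7 numbers: the shift along the tool's x, y, z in mm, then the turn, a rotation vector about the tool's x, y, z in rad, then the opening, from 0 (shut) to 1 (fully open). In form: [[[dx, dy, dz, ax, ay, az, jaw], ...]]. A call has exactly 8 rows; each row shifts and turns the commanded pose from where the row before left it, along the tool's axes as they then stand; what a row does not reach is not made up. A row lasts 1/10 s, in which the tool goes at most 50 mm and 8.59 degrees, less where a joint would pass 70% of its speed; a pose out of reach is approached as far as the arm can. A call is refused whole if a number of a shift passes 50 or a number of a turn 0.15, either way. A call with a gripper value outside its range is refused whole. The fingers move at their own pace and stop on an object; the grip force is fixed at half the most. Time passes only in rows, so rows that do not move let the fingers close, or fill a call up. It gives the time, the measured TCP pose, the force and the opening at its end, in the units of the state.
- state(): the state, without advancing time (a new reading comes with each control period).
- grab_frame(name): name is "side" or "top" or "wrist"; returns a dict with "pixels" (480x640x3 uint8, blue, green, red), "vertical_fov" (degrees; the focal length in pixels is half the picture's height over the tangent of half this angle, whatever the lens; pixels are square), "cx", "cy" (the principal point, pixels), "distortion" ([k1, k2, p1, p2, k3] as OpenCV has them; the pictures are not rectified), "extrinsics" (4x4, takes a point from camera to world coordinates); the wrist camera has in their place "hand_eye" (4x4, takes a point from camera to tool coordinates, whose origin is the TCP and whose axes are the flange's). Camera axes: x right, y down, z forward; pixel columns grow to the right and rows downward; lengths in mm; the calibration is good to about 2 mm. A picture is of the moment at which its call begins: read the wrist's pose just before it. There is no depth.
- job_done(): hands the job in, once; it reports no verdict.
Trained networks look in a picture, given as the dict that the camera call returned (one of the last four; its "shot" number tells which), for a name from the list of things; names that differ only in an ending like _2 or _b are one class to them, and where a whole thing is asked for, a point or a joint stands for the part that bears it (a point fixed in the world has none). Each returns a list of dicts, best first, with "confidence" (0 to 1); they miss things now and then, are a little off and sometimes report something else, mostly with a low value. They report only what shows in the picture. A call takes as long as a camera call.
- cut_out(picture, thing): "mask" (480x640 bool, what is visible of it).
- tip_of(picture, thing): "centre" ([x, y, z] in mm, in world coordinates, good to about 4 mm: a listed point, or the origin of a listed thing).
The state is a dict: "clock": time; "qpos": joint angles; "joint_vel": joint speeds; "effort": joint torques, N m; "eef_pos": TCP position; "tcp_rot": TCP orientation; "force": force on the tool from outside, world axes, zero at the start; "torque": the same for the moment, N m; "finger_gap": finger opening in mm.
Only numpy, scipy, OpenCV 4.12 (cv2) and the standard library are available. Lean on these libraries where they do the work, as an engineer would, in place of code of your own. Each camera call takes 0.05 s, during which the arm holds its last target.

## Task

Set the warming plate for lunch: with a fingertip, turn its big knurled heat dial clockwise until the white pointer clicks in at the green mark, without going on to the mark beyond it. Then press the orange start button fully down and let it spring back. Do not grasp anything, and leave the lunchbox, the mould, the glass with the straw and the tongs where they are.

Things in the scene. Friction and masses are not known exactly. Their poses are not given: they have to be found in the camera images.
- warmer: grey warming plate fixed on the cart top, 240 (x) x 360 (y) x 56 mm high; origin at the centre of its underside, z up. Its flat top lies at z = 56 mm. Black hot surface on its +y part, white control deck on its -y part, with the dial at x = 25, y = -105 mm and the start button at x = -80, y = -105 mm
- dial (a joint): angle of the heat dial in rad, growing clockwise seen from above. Detents every 0.524 rad (30 deg): 0, 0.524, 1.047 (the green mark) and 1.571 (the mark beyond); stops just outside 0 and 1.571. It starts at or near 0 or 0.524. The sprung click resists with about 0.06 N m and draws the dial into the nearest detent when let go
- dial_top (a point): centre of the dial's flat top, on its upright axis. The dial is a black disc of 92 mm diameter over its knurled side (40 upright ribs 1.5 mm proud), 17 mm thick with a 3 mm gap below; the top lies 20 mm above the deck (76 mm above the cart top). The whole dial has a grippy rubber coat (friction about 1; pressing with 5 N is plenty). The top is flat, the pointer only painted; the dial turns but does not sink when pressed. Its x, y axes turn with the dial
- dial_pointer (a point): outer end of the white pointer line on the dial's top, 43 mm from the axis
- green_mark (a point): centre of the green dot (18 mm across, the others are grey and 8 mm) on the deck, 59 mm from the dial's axis; the pointer points to it when the dial is at 1.047 rad
- start_top (a point): centre of the top of the orange round start button, 28 mm across, pressed straight down
- start (a joint): travel of the start button in m: 0 up, 0.006 fully down (about 5 N); it springs back
- mould: blue hard silicone sandwich mould, open box 120 x 120 x 35 mm, standing loose on the hot surface; origin at the centre of its underside; to be left alone
- lunchbox: closed red plastic lunchbox, 174 x 119 x 60 mm, standing at the plate's +y side; origin at the centre of its underside; to be left alone
- straw_glass: glass holder 68 mm across, 100 mm high, with a steel straw sticking up to 190 mm, at the plate's -y side; origin at the centre of its underside; to be left alone
- tong: steel serving tong lying flat, 260 mm long, 80 mm wide, 13 mm high, on the far side of the plate; origin near its middle at the underside; to be left alone

How it is judged (in metres and radians):
On the way, in this order (a step that is already met when the one before it is completed fails the run):
1. the dial has clicked in at the green mark (value of joint dial between 0.927 and 1.167 rad), for 0.2 s.
2. the start button is pressed down (value of joint start above 0.0045 m), for 0.05 s.
At the end, for the whole second after the job is handed in: The dial rests in the detent of the green mark (1.047 rad within 0.1), the start button has been pressed and is up again, and the four other things stand within 15 mm of where they were (value of joint dial between 0.947 and 1.147 rad and velocity of joint dial between -0.05 and 0.05 rad/s and value of joint start below 0.0015 m and distance of each of mould, lunchbox, straw_glass, tong from where it was at the start of the episode below 0.015 m); the robot touches nothing.
It fails at once if the mould, lunchbox, glass or tongs were gripped or pushed hard with the fingers (contact force between any of mould, lunchbox, straw_glass, tong and the fingers above 8 N).
It fails at once if the dial was turned on past the green mark, over the click to the next one (value of joint dial above 1.36 rad).
It fails at once if the start button was pressed before the dial was at the green mark (value of joint start above 0.0045 m and value of joint dial below 0.85 rad).
It fails at once if the mould, lunchbox, glass or tongs were moved or lifted (distance of any of mould, lunchbox, straw_glass, tong from where it was at the start of the episode above 0.015 m).
It fails at once if the glass with the straw was tipped (angle between straw_glass's own z axis and vertical above 0.3 rad).
It also fails if it takes over 64 s, if anything falls off the work surface, if the arm or the gripper's body presses on something with over 40 N, if the wrist force passes 120 N, or if a joint passes its speed limit or range.

## Working session

There is one attempt and no reset: what is moved stays moved. The work goes in short steps, Python scripts to look and compute and a shell command to move; the robot and the scene stay as the last step left them, time stands still between calls to the robot, and variables do not carry over. Pictures are saved under pics/ and viewed, and the job is handed in when it is done.

```bash
mkdir -p pics; ls
python3 - <<'E'
from workcell import *
import cv2, numpy as np
print(state())
print(tcp_to_tips)
for n in ["side","top","wrist"]:
    f=grab_frame(n); cv2.imwrite(f"pics/a_{n}.png",f["pixels"])
    print(n,f["shot"],f["vertical_fov"],f.get("extrinsics",f.get("hand_eye")))
    for t in ["dial_top","dial_pointer","green_mark","start_top","warmer","straw_glass","mould"]:
        r=tip_of(f,t); print(t,[(np.round(a["centre"],1).tolist(),round(a["confidence"],2)) for a in r[:2]])
E
```

```text
pics
{'clock': 0.0, 'qpos': array([ 5.66652950e+01,  3.05843077e+00,  9.24939488e+01,  8.08621055e-04,
        8.45689566e+01, -6.81524236e+00]), 'joint_vel': array([ 0.02805789,  0.07980429,  0.0078871 ,  0.02616237, -0.00242278,
       -0.03103515]), 'effort': array([-7.93762520e-04, -3.93711376e+01, -3.70161045e+01, -1.81597507e-04,
        7.47074577e-03, -1.56224921e-06]), 'eef_pos': array([278.70740755, 558.76316383, 255.03093285]), 'tcp_rot': array([-1.79879617e+02, -1.51978670e-02,  1.53480444e+02]), 'force': array([ 0.10901531, -0.14169912, -1.78349706]), 'torque': array([-0.01496655,  0.01154288,  0.01305679]), 'finger_gap': 85.68612754863913}
25.0
side 1 42.16368389753185 [[ 9.35112458e-01 -2.41906904e-01  2.58931924e-01  3.40651026e+02]
 [-3.54350379e-01 -6.36918335e-01  6.84668418e-01 -7.24819907e+02]
 [-7.07527386e-04 -7.31994593e-01 -6.81310073e-01  8.89293810e+02]
 [ 0.00000000e+00  0.00000000e+00  0.00000000e+00  1.00000000e+00]]
dial_top [([588.4, -139.0, 74.6], 0.78)]
dial_pointer [([631.6, -116.8, 74.5], 0.65)]
green_mark [([647.9, -150.2, 54.8], 0.74), ([535.7, 4
[... 472 characters left out ...]
dial_top [([587.7, -137.2, 76.1], 0.89)]
dial_pointer [([620.1, -116.3, 77.4], 0.64)]
green_mark [([645.3, -148.3, 58.7], 0.82)]
start_top [([483.7, -145.0, 81.3], 0.69)]
warmer [([553.5, -34.4, -1.8], 0.6), ([588.6, -139.9, 77.8], 0.48)]
straw_glass [([606.9, -328.6, 0.7], 0.77)]
mould [([537.8, 43.9, 57.2], 0.74)]
wrist 3 66.5297069193629 [[ 1.87222644e-04 -9.54925398e-01 -2.96845834e-01  7.60654677e+01]
 [ 9.99999958e-01  1.13244260e-04  2.66410397e-04  7.13875579e-01]
 [-2.20785968e-04 -2.96845871e-01  9.54925379e-01 -1.17974188e+02]
 [ 0.00000000e+00  0.00000000e+00  0.00000000e+00  1.00000000e+00]]
dial_top []
dial_pointer []
green_mark []
start_top []
warmer []
straw_glass []
mould []
```

View pics/a_side.png

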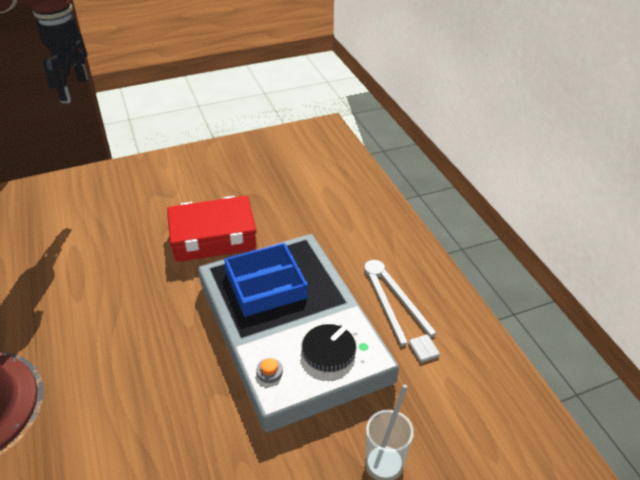

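View pics/a_top.png

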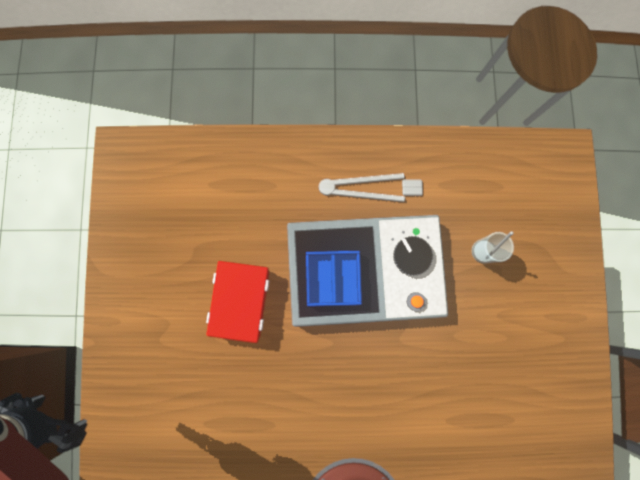

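```bash
python3 -m pendant '[[[0,0,0,0,0,0.1385,0],[0,0,0,0,0,0.1385,0],[0,0,0,0,0,0.1385,0],[0,0,0,0,0,0.1385,0],[0,0,0,0,0,0.1385,0],[0,0,0,0,0,0.1385,0],[0,0,0,0,0,0.1385,0],[0,0,0,0,0,0.1385,0]]]'
python3 -m pendant '[[[-40,15,0,0,0,0,0],[-45,19,0,0,0,0,0],[-45,19,0,0,0,0,0],[-45,19,0,0,0,0,0],[-45,19,0,0,0,0,0],[-45,19,0,0,0,0,0],[-45,19,0,0,0,0,0],[-45,19,0,0,0,0,0]]]'
```

```text
clock: 2.0
eef_pos: [279.0, 559.2, 256.3]
tcp_rot: [180.0, 0.0, 89.7]
force: [-0.6, -0.0, 0.5]
finger_gap: 0.2
clock: 2.8
eef_pos: [427.4, 202.4, 256.7]
tcp_rot: [179.9, -0.0, 90.0]
force: [0.7, 0.4, -1.5]
finger_gap: 0.3
```

```bash
python3 -m pendant '[[[-45,20,0,0,0,0,0],[-45,20,0,0,0,0,0],[-45,20,0,0,0,0,0],[-45,20,0,0,0,0,0],[-45,20,0,0,0,0,0],[-45,20,0,0,0,0,0],[-45,20,0,0,0,0,0],[-45,20,0,0,0,0,0]]]'
cat > h.py <<'E'
from workcell import *
import cv2, numpy as np
from scipy.spatial.transform import Rotation as Ro
def cam(f,s=None):
    h=480; F=h/2/np.tan(np.radians(f["vertical_fov"])/2)
    K=np.array([[F,0,f["cx"]],[0,F,f["cy"]],[0,0,1]])
    D=np.array(f["distortion"],float)
    if "extrinsics" in f: T=np.array(f["extrinsics"])
    else:
        W=np.eye(4);W[:3,:3]=Ro.from_euler("xyz",s["tcp_rot"],degrees=True).as_matrix();W[:3,3]=s["eef_pos"]
        T=W@np.array(f["hand_eye"])
    return K,D,T
def ray(f,s,px,z):
    K,D,T=cam(f,s)
    u=cv2.undistortPoints(np.array([[px]],float),K,D)[0,0]
    d=T[:3,:3]@np.array([u[0],u[1],1]); o=T[:3,3]
    return o+d*(z-o[2])/d[2]
def look(n,name,things=("dial_top","dial_pointer","green_mark","start_top")):
    s=state(); f=grab_frame(n); cv2.imwrite(f"pics/{name}.png",f["pixels"])
    print(n,"tcp",np.round(s["eef_pos"],1),np.round(s["tcp_rot"],1))
    for t in things:
        r=tip_of(f,t); print(" ",t,[(np.round(a["centre"],1).tolist(),round(a["confidence"],2)) for a in r[:2]])
    return s,f
E
python3 -c "
from h import *
look('wrist','b_wrist');print(state()['qpos'])"
```

```text
clock: 3.6
eef_pos: [587.6, -157.9, 256.4]
tcp_rot: [180.0, -0.0, 90.0]
force: [1.0, 0.6, 0.4]
finger_gap: -0.1
wrist tcp [ 587.6 -157.9  256.4] [180.  -0.  90.]
  dial_top [([588.8, -142.2, 73.6], 0.61)]
  dial_pointer [([624.8, -116.9, 75.0], 0.75)]
  green_mark [([644.6, -149.3, 60.2], 0.75)]
  start_top [([477.5, -142.3, 78.1], 0.72), ([586.8, -140.0, 72.5], 0.49)]
[-2.18829054e+01  6.59375863e-01  9.48516220e+01  2.44119614e-02
  8.45357547e+01 -2.18622289e+01]
```

View pics/b_wrist.png

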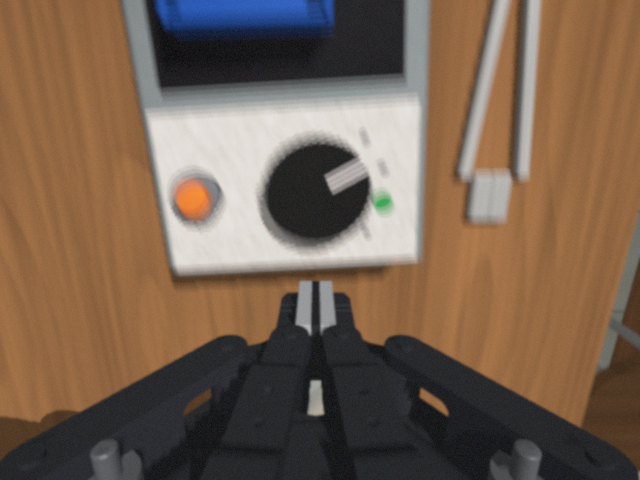

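Run:
```python
from h import *
s,f=look('wrist','c_wrist',())
def cen(t):
    r=cut_out(f,t); 
    if not r: return None
    m=r[0]["mask"]; ys,xs=np.nonzero(m); print(t,round(r[0]["confidence"],2),m.sum(),xs.min(),xs.max(),ys.min(),ys.max()); return xs.mean(),ys.mean()
g=f["pixels"].astype(int)
c=cen("dial_top"); print(ray(f,s,c,76))
b=cen("start_top"); print(ray(f,s,b,78))
gr=(g[...,1]-g[...,2]>40)&(g[...,1]-g[...,0]>25); ys,xs=np.nonzero(gr); gm=ray(f,s,(xs.mean(),ys.mean()),56)
print("green",xs.mean(),ys.mean(),gr.sum(),gm)
rr=np.zeros(gr.shape,bool); yy,xx=np.mgrid[:480,:640]
w=(g.min(2)>110)&((xx-316)**2+(yy-193)**2<46**2); n,l,st,ce=cv2.connectedComponentsWithStats(w.astype(np.uint8))
for i in range(1,n):
    if st[i][4]<50: continue
    P=np.array([ray(f,s,p,76)[:2] for p in np.argwhere(l==i)[:,::-1]]); 
    u,sv,v=np.linalg.svd(P-P.mean(0),full_matrices=False); print(st[i],P.mean(0),np.degrees(np.arctan2(v[0][1],v[0][0])))
for m in [(364,135),(383,167),(383,203),(366,230)]:print(ray(f,s,m,56))
```

```text
wrist tcp [ 586.9 -155.6  256. ] [-180.   -0.   90.]
dial_top 0.94 9232 262 371 133 241
[ 587.69792888 -133.95815316   76.        ]
start_top 0.83 946 174 209 179 212
[ 484.54986605 -141.01131527   78.        ]
green 381.3466666666667 199.00666666666666 300 [ 645.47986996 -148.53689454   56.        ]
[325 163  32  23 322] [ 606.83465976 -123.50319487] -151.6789056977429
[627.95545814 -93.53521526  56.        ]
[ 645.41600126 -120.33081575   56.        ]
[ 647.14350368 -152.15994937   56.        ]
[ 633.04023782 -177.29702701   56.        ]
```

```bash
python3 -m pendant '[[[-10.6,10.5,25,0,0,0,0],[0,0,30,0,0,0,0],[0,0,30,0,0,0,0],[0,0,25,0,0,0,0],[0,0,20,0,0,0,0],[0,0,10,0,0,0,0],[0,0,6,0,0,0,0],[0,0,0,0,0,0,0]]]'
python3 -c "
from h import *
look('wrist','d_wrist');look('side','d_side')"
```

```text
clock: 4.8
eef_pos: [597.5, -165.8, 110.3]
tcp_rot: [-180.0, -0.0, 90.0]
force: [-0.7, -0.3, -0.1]
finger_gap: 0.1
wrist tcp [ 597.5 -165.8  110.3] [-180.   -0.   90.]
  dial_top [([587.0, -143.2, 76.5], 0.64)]
  dial_pointer [([626.2, -117.4, 73.2], 0.92)]
  green_mark [([645.6, -149.5, 59.6], 0.69), ([622.6, -114.3, 76.3], 0.36)]
  start_top [([480.1, -142.4, 79.7], 0.89), ([763.3, -52.5, 0.3], 0.57)]
side tcp [ 598.3 -166.7  111.7] [1.799e+02 1.000e-01 9.000e+01]
  dial_top [([589.3, -136.3, 72.4], 0.65), ([485.8, 264.6, -2.5], 0.47)]
  dial_pointer [([605.5, -323.3, -3.5], 0.16)]
  green_mark [([646.1, -149.1, 57.9], 0.91)]
  start_top [([481.5, -142.4, 79.5], 0.74)]
```

View pics/d_wrist.png

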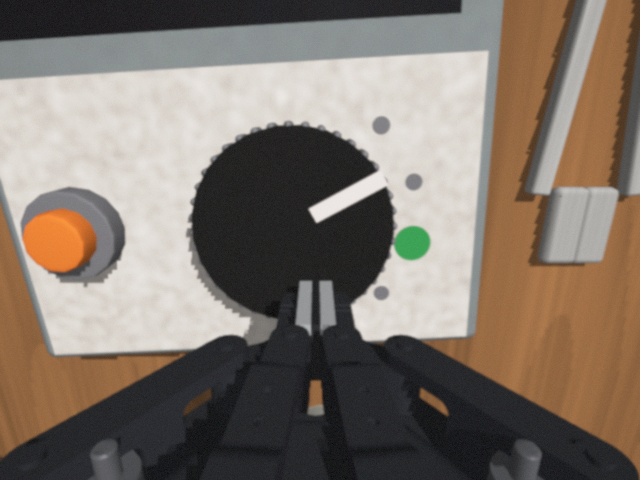

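View pics/d_side.png

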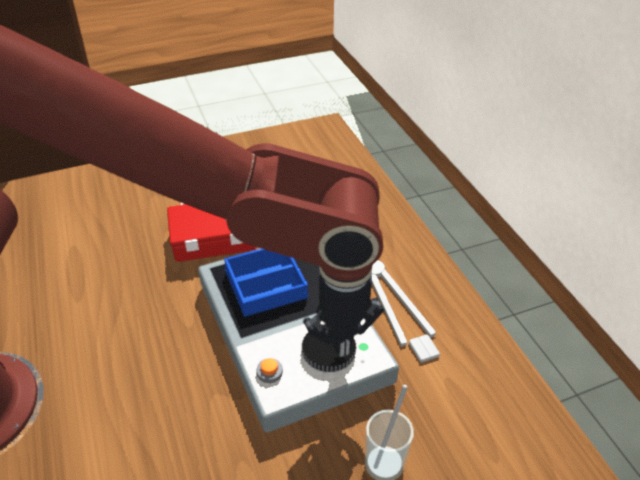

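Run:
```python
from h import *
from scipy.optimize import least_squares
s,f=look('wrist','e_wrist',())
g=f["pixels"].astype(int); yy,xx=np.mgrid[:480,:640]
# marks
for z,l in ((56,[(381,125),(414,182),(412,243),(381,293)]),): M=np.array([ray(f,s,p,z)[:2] for p in l]); print(M)
r=least_squares(lambda p:np.hypot(*(M-p).T)-59,[588,-138]); print("axis from marks",r.x,r.fun)
dk=(g.max(2)<60).astype(np.uint8); E=[]
for a in np.radians(np.arange(-60,190,5)):   # image dirs: upper part
    for d in range(60,140):
        u,v=292+d*np.cos(a),222-d*np.sin(a)
        if g[int(v),int(u)].max()>75 and not (abs(np.degrees(a)-25)<12): E.append(ray(f,s,(u,v),76)[:2]);break
E=np.array(E)
r2=least_squares(lambda p:np.hypot(*(E-p[:2]).T)-p[2],[588,-138,45],loss="soft_l1"); print("axis from rim",r2.x)
w=(g.min(2)>120)&(xx>305)&(xx<392)&(yy>165)&(yy<226)
n,l,st,ce=cv2.connectedComponentsWithStats(w.astype(np.uint8)); i=1+np.argmax(st[1:,4])
P=np.array([ray(f,s,p,76)[:2] for p in np.argwhere(l==i)[:,::-1]]); u,sv,v=np.linalg.svd(P-P.mean(0),full_matrices=False)
print("pointer",st[i],P.mean(0),np.degrees(np.arctan2(v[0][1],v[0][0])), "ends",(P@v[0]).min(),(P@v[0]).max())
for c in (r.x,r2.x[:2]): print(np.degrees(np.arctan2(*(M-c).T[::-1])),np.degrees(np.arctan2(*(P.mean(0)-c)[::-1])))
```

```text
wrist tcp [ 597.6 -166.4  110.6] [180.   0.  90.]
[[ 627.60134485  -93.40554563]
 [ 644.65624203 -119.41751832]
 [ 646.11203035 -150.07010622]
 [ 632.09964379 -177.69216556]]
axis from marks [ 588.55582753 -137.71626121] [ 0.05922399  0.00932552 -0.13291268  0.11122451]
axis from rim [ 587.7096123  -136.25971653   43.84744485]
pointer [ 308  166   84   55 1678] [ 613.5051131  -120.30382932] -152.79709617994823 ends -509.57755557861634 -470.6540739572608
[ 48.61428748  18.06520706 -12.11414609 -42.55384628] 34.911690710162375
[ 47.05040665  16.47579785 -13.30431396 -43.0262752 ] 31.738991915441137
```

```bash
python3 -m pendant '[[[0,0,2,0,0,0,0],[0,0,2,0,0,0,0],[0,0,2,0,0,0,0],[0,0,1,0,0,0,0],[0,0,1,0,0,0,0],[0,0,0.5,0,0,0,0],[0,0,0.5,0,0,0,0],[0,0,0,0,0,0,0]]]'; python3 -m pendant '[[[0,0,0.5,0,0,0,0],[0,0,0,0,0,0,0],[0,0,0.5,0,0,0,0],[0,0,0,0,0,0,0],[0,0,0,0,0,0,0],[0,0,0,0,0,0,0],[0,0,0,0,0,0,0],[0,0,0,0,0,0,0]]]'
```

```text
clock: 6.15
eef_pos: [597.5, -166.4, 101.3]
tcp_rot: [180.0, 0.0, 90.0]
force: [0.0, 0.1, -0.3]
finger_gap: -0.2
clock: 6.95
eef_pos: [597.8, -166.4, 101.0]
tcp_rot: [180.0, 0.0, 90.0]
force: [-1.2, 1.6, 6.5]
finger_gap: -0.3
```

```bash
python3 -m pendant '[[[0,0,0.3,0,0,0,0],[0,0,0,0,0,0,0],[0,0,0,0,0,0,0],[-0.66,-2.46,0,0,0,0.085,0],[-0.66,-2.46,0,0,0,0.085,0],[-0.66,-2.46,0,0,0,0.085,0],[0,0,0,0,0,0,0],[0,0,0,0,0,0,0]]]'; python3 -c "
from h import *
look('wrist','f_wrist')"
```

```text
clock: 7.75
eef_pos: [591.0, -168.1, 101.0]
tcp_rot: [179.8, 0.0, 75.5]
force: [1.9, 0.1, 5.3]
finger_gap: -0.1
wrist tcp [ 591.  -168.1  101. ] [179.8   0.   75.5]
  dial_top [([584.9, -140.2, 75.1], 0.86)]
  dial_pointer [([627.6, -124.1, 71.7], 0.74)]
  green_mark [([641.4, -149.7, 58.4], 0.73)]
  start_top [([480.4, -144.1, 80.2], 0.85)]
```

View pics/f_wrist.png

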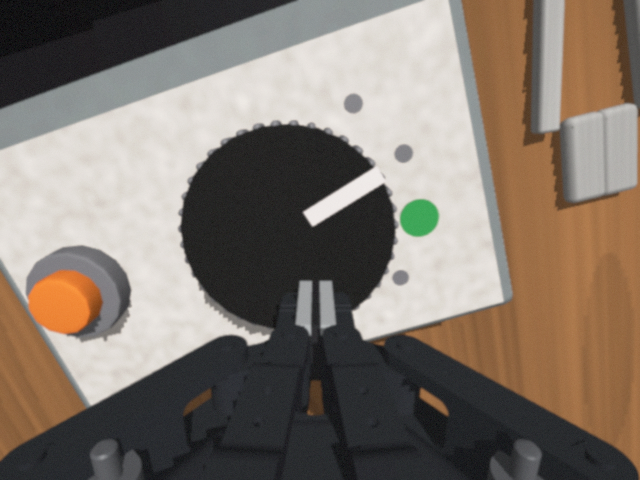

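```bash
python3 -m pendant '[[[0,0,0.3,0,0,0,0],[0,0,0,0,0,0,0],[-0.66,-2.46,0,0,0,0.085,0],[-0.66,-2.46,0,0,0,0.085,0],[-0.66,-2.46,0,0,0,0.085,0],[-0.66,-2.46,0,0,0,0.085,0],[-0.66,-2.46,0,0,0,0.085,0],[0,0,0,0,0,0,0]]]'; python3 -c "
from h import *
look('wrist','g_wrist')"
```

```text
clock: 8.8
eef_pos: [578.9, -166.3, 101.0]
tcp_rot: [179.8, -0.1, 51.1]
force: [2.7, -0.5, 5.4]
finger_gap: 0.5
wrist tcp [ 578.9 -166.3  101. ] [ 1.798e+02 -1.000e-01  5.110e+01]
  dial_top [([555.8, -31.0, 2.6], 0.7), ([587.3, -142.2, 77.3], 0.62)]
  dial_pointer [([629.8, -125.2, 72.7], 0.96)]
  green_mark [([641.7, -149.6, 59.4], 0.85)]
  start_top [([481.3, -146.5, 77.8], 0.57)]
```

View pics/g_wrist.png

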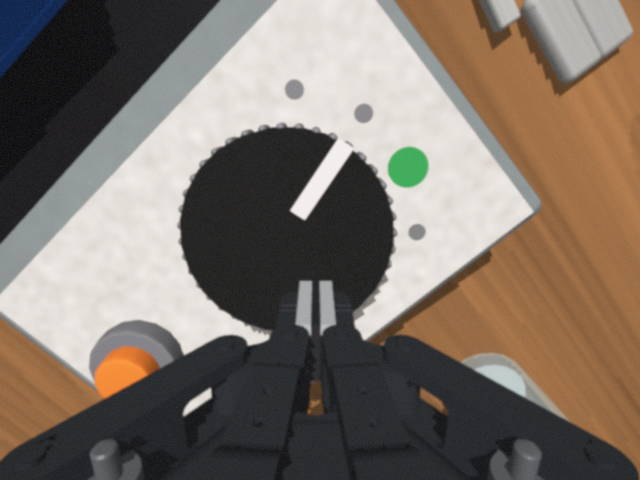

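```bash
python3 -m pendant '[[[0,0,-5,0,0,-0.085,0],[0.66,2.46,0,0,0,-0.085,0],[0.66,2.46,0,0,0,-0.085,0],[0.66,2.46,0,0,0,-0.085,0],[0.66,2.46,0,0,0,-0.085,0],[0.66,2.46,0,0,0,-0.085,0],[0.66,2.46,0,0,0,-0.085,0],[0.66,2.46,0,0,0,-0.085,0]]]'; python3 -m pendant '[[[-3.14,3.66,0,0,0,0,0],[0,0,2,0,0,0,0],[0,0,1.5,0,0,0,0],[0,0,1,0,0,0,0],[0,0,0.5,0,0,0,0],[0,0,0.3,0,0,0,0],[0,0,0,0,0,0,0],[0,0,0,0,0,0,0]]]'
```

```text
clock: 9.85
eef_pos: [594.0, -166.6, 103.0]
tcp_rot: [-179.8, -0.1, 90.3]
force: [0.5, 0.5, 0.1]
finger_gap: 0.1
clock: 10.65
eef_pos: [598.7, -170.2, 100.9]
tcp_rot: [-180.0, 0.0, 90.0]
force: [-3.6, 0.9, 8.8]
finger_gap: -0.1
```

```bash
python3 -m pendant '[[[0,0,0.4,0,0,0,0],[0,0,0.4,0,0,0,0],[0,0,0,0,0,0,0],[0,0,0,0,0,0,0],[0,0,0,0,0,0,0],[0,0,0,0,0,0,0],[0,0,0,0,0,0,0],[0,0,0,0,0,0,0]]]'
```

```text
clock: 11.45
eef_pos: [598.8, -170.2, 100.9]
tcp_rot: [-180.0, 0.0, 90.0]
force: [-5.4, 1.7, 11.2]
finger_gap: 0.3
```

```bash
cat >> h.py <<'E'
A=np.array([588.6,-137.7])
def dial(name):
    s,f=look('wrist',name,()); print("force",np.round(s["force"],1))
    g=f["pixels"].astype(int)
    K,D,T=cam(f,s)
    ax=cv2.projectPoints(np.array([[A[0],A[1],76.]]),cv2.Rodrigues(T[:3,:3].T)[0],-T[:3,:3].T@T[:3,3],K,D)[0][0,0]
    yy,xx=np.mgrid[:480,:640]
    Rr=np.hypot(xx-ax[0],yy-ax[1]); px=np.hypot(*(np.array(ax)-ax))
    sc=K[0,0]/abs(T[2,3]-76)
    w=(g.min(2)>120)&(Rr<41*sc)&(yy<270)
    n,l,st,ce=cv2.connectedComponentsWithStats(w.astype(np.uint8)); i=1+np.argmax(st[1:,4])
    P=np.array([ray(f,s,p,76)[:2] for p in np.argwhere(l==i)[:,::-1]]); u,sv,v=np.linalg.svd(P-P.mean(0),full_matrices=False)
    v=v[0]*np.sign(v[0]@(P.mean(0)-A))
    a=np.degrees(np.arctan2(v[1],v[0])); b=np.degrees(np.arctan2(*(P.mean(0)-A)[::-1]))
    print("area",st[i][4],"pointer dir",a.round(1),"radial",b.round(1),"dial est rad",np.radians(48.1-a).round(2),"or",np.radians(48.1-b).round(2))
E
python3 -c "
from h import *
dial('h_wrist')"
```

```text
wrist tcp [ 598.8 -170.2  100.9] [-180.    0.   90.]
force [-5.4  1.7 11.2]
area 1507 pointer dir 18.3 radial 25.7 dial est rad 0.52 or 0.39
```

View pics/h_wrist.png

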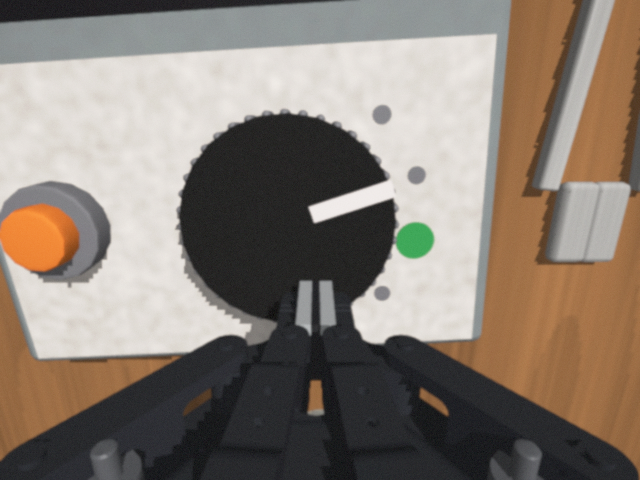

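```bash
python3 -m pendant '[[[-0.75,-2.79,0.2,0,0,0.085,0],[-0.75,-2.79,0.2,0,0,0.085,0],[-0.75,-2.79,0,0,0,0.085,0],[-0.75,-2.79,0,0,0,0.085,0],[0,0,0,0,0,0,0],[0,0,0,0,0,0,0],[0,0,0,0,0,0,0],[0,0,0,0,0,0,0]]]';python3 -c "
from h import *
dial('i_wrist')"
```

```text
clock: 12.3
eef_pos: [589.0, -172.6, 100.9]
tcp_rot: [179.7, 0.0, 70.5]
force: [-0.7, -0.2, 9.0]
finger_gap: -0.0
wrist tcp [ 589.  -172.6  100.9] [179.7   0.   70.5]
force [-0.7 -0.2  9. ]
area 1548 pointer dir 5.0 radial 12.1 dial est rad 0.75 or 0.63
```

```bash
python3 -m pendant '[[[-0.75,-2.79,0.2,0,0,0.085,0],[-0.75,-2.79,0.1,0,0,0.085,0],[-0.75,-2.79,0,0,0,0.085,0],[0,0,0,0,0,0,0],[0,0,0,0,0,0,0],[0,0,0,0,0,0,0],[0,0,0,0,0,0,0],[0,0,0,0,0,0,0]]]';python3 -c "
from h import *
dial('j_wrist')"
```

```text
clock: 13.15
eef_pos: [579.9, -171.8, 100.9]
tcp_rot: [179.8, 0.1, 55.9]
force: [-2.6, -1.6, 11.2]
finger_gap: -0.4
wrist tcp [ 579.9 -171.8  100.9] [1.798e+02 1.000e-01 5.590e+01]
force [-2.6 -1.6 11.2]
area 1566 pointer dir -9.9 radial -3.5 dial est rad 1.01 or 0.9
```

View pics/j_wrist.png

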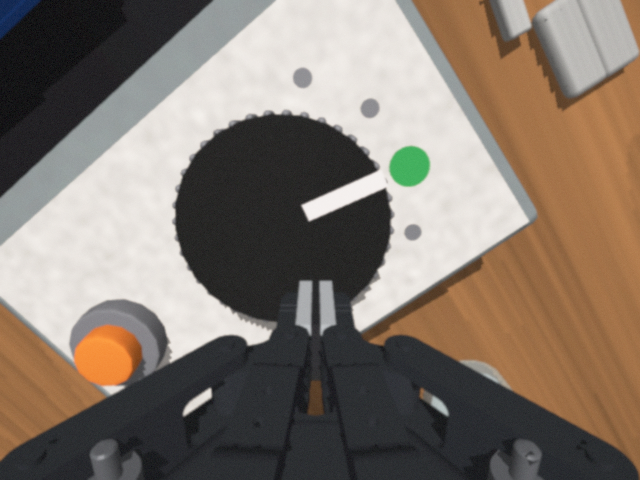

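```bash
python3 -m pendant '[[[0,0,-3,0,0,0,0],[0,0,-5,0,0,0,0],[0,0,-10,0,0,0,0],[0,0,-12,0,0,0,0],[0,0,0,0,0,-0.14,0],[0,0,0,0,0,-0.14,0],[0,0,0,0,0,-0.14,0],[0,0,0,0,0,-0.16,0]]]';python3 -m pendant '[[[0,0,-3,0,0,0,0],[0,0,-5,0,0,0,0],[0,0,-10,0,0,0,0],[0,0,-12,0,0,0,0],[0,0,0,0,0,-0.14,0],[0,0,0,0,0,-0.14,0],[0,0,0,0,0,-0.14,0],[0,0,0,0,0,-0.14,0]]]';python3 -c "
from h import *
dial('k_wrist'); look('top','k_top',('start_top','dial_pointer'))
s,f=look('wrist','k2_wrist')
r=cut_out(f,'start_top'); m=r[0]['mask']; ys,xs=np.nonzero(m); print(xs.mean(),ys.mean(),m.sum())
g=f['pixels'].astype(int); o=(g[...,2]-g[...,0]>100)&(abs(g[...,2]-g[...,1])>40)&m; ys,xs=np.nonzero(o); print(xs.mean(),ys.mean(),xs.min(),xs.max(),ys.min(),ys.max())
for z in (74,78,80): print(ray(f,s,(xs.mean(),ys.mean()),z))"
```

```text
clock: 14.0
eef_pos: [579.1, -170.3, 128.9]
tcp_rot: [179.9, 0.0, 88.3]
force: [-0.7, 0.7, -0.5]
finger_gap: -0.0
wrist tcp [ 579.1 -170.3  128.9] [179.9   0.   88.3]
force [-0.7  0.7 -0.5]
area 1342 pointer dir -38.2 radial -11.6 dial est rad 1.51 or 1.04
top tcp [ 579.1 -170.3  128.9] [180.    0.   88.5]
  start_top [([485.6, -145.2, 78.2], 0.44)]
  dial_pointer [([628.5, -146.5, 76.6], 0.57), ([555.6, -31.1, 1.1], 0.38)]
wrist tcp [ 579.  -170.3  128.5] [180.    0.   87.8]
  dial_top [([585.5, -143.0, 77.6], 0.98)]
  dial_pointer [([629.5, -143.8, 74.8], 0.91), ([762.4, -53.3, -0.8], 0.62)]
  green_mark [([646.2, -148.6, 60.9], 0.83)]
  start_top [([480.4, -142.0, 77.0], 0.82)]
118.46585365853659 226.40731707317073 2870
117.83854358219934 226.1989702096359 87 149 198 254
[ 482.86248022 -141.5102878    74.        ]
[ 485.15878014 -140.40366094   78.        ]
[ 486.30693011 -139.85034751   80.        ]out of range: a turn must lie within [-0.15, 0.15]
```

View pics/k_wrist.png

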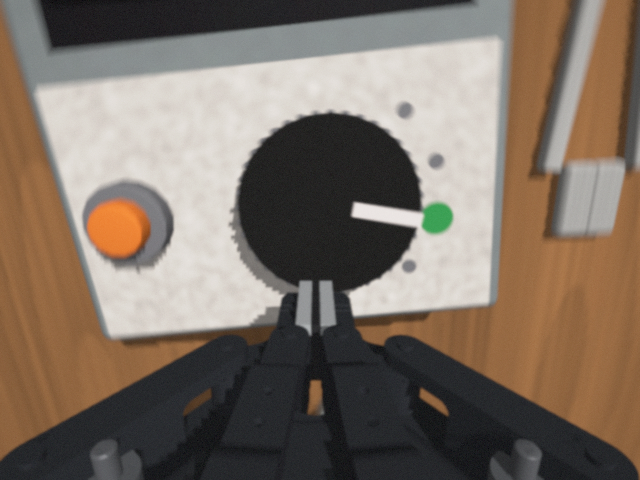

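```bash
python3 -m pendant '[[[6.4,-24,0,0,0,0,0],[6.4,-24,0,0,0,0,0],[6.4,-24,0,0,0,0,0],[6.4,-24,0,0,0,0,0],[0,0,6,0,0,0,0],[0,0,6,0,0,0,0],[0,0,4,0,0,0,0],[0,0,0,0,0,0,0]]]';python3 -c "
from h import *
look('wrist','l_wrist'); look('side','l_side',('start_top','dial_pointer'))"
```

```text
clock: 15.3
eef_pos: [483.9, -141.4, 111.0]
tcp_rot: [-179.9, -0.0, 88.0]
force: [-0.1, -0.9, -0.2]
finger_gap: 0.1
wrist tcp [ 483.9 -141.4  111. ] [-179.9   -0.    88. ]
  dial_top [([587.9, -140.8, 77.8], 0.85)]
  dial_pointer [([631.1, -145.1, 73.1], 0.83)]
  green_mark [([644.8, -149.2, 61.2], 0.94)]
  start_top [([643.6, -149.4, 62.3], 0.53)]
side tcp [ 484.1 -141.5  112.1] [180.   0.  88.]
  start_top [([481.1, -142.3, 80.6], 0.56)]
  dial_pointer [([634.1, -151.2, 73.9], 0.78)]
```

View pics/l_wrist.png

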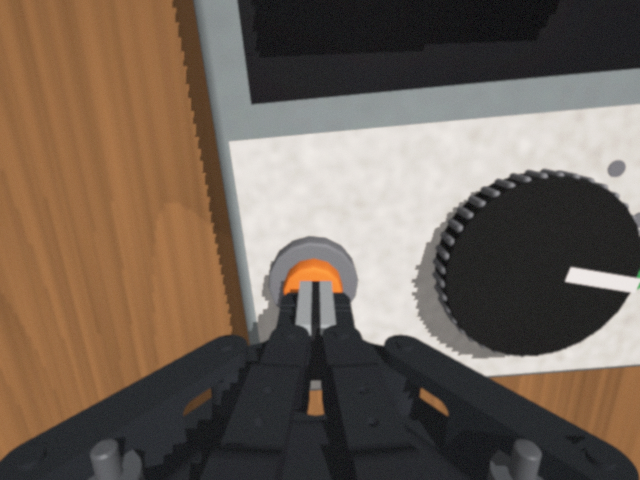

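View pics/l_side.png

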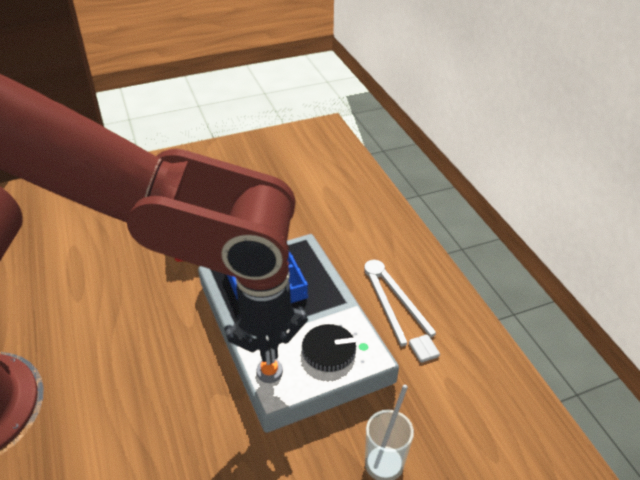

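```bash
python3 -m pendant '[[[0,0,2,0,0,0,0],[0,0,2,0,0,0,0],[0,0,2,0,0,0,0],[0,0,1,0,0,0,0],[0,0,1,0,0,0,0],[0,0,0,0,0,0,0],[0,0,0,0,0,0,0],[0,0,0,0,0,0,0]]]';python3 -m pendant '[[[0,0,1,0,0,0,0],[0,0,1,0,0,0,0],[0,0,1,0,0,0,0],[0,0,0,0,0,0,0],[0,0,0,0,0,0,0],[0,0,0,0,0,0,0],[0,0,0,0,0,0,0],[0,0,0,0,0,0,0]]]'
```

```text
clock: 16.5
eef_pos: [483.8, -141.4, 104.0]
tcp_rot: [180.0, 0.0, 88.0]
force: [1.1, -0.2, -0.1]
finger_gap: 0.3
clock: 17.3
eef_pos: [483.9, -141.4, 101.1]
tcp_rot: [180.0, 0.0, 88.0]
force: [-0.2, -0.4, 2.0]
finger_gap: -0.0
```

```bash
python3 -m pendant '[[[0,0,1,0,0,0,0],[0,0,1,0,0,0,0],[0,0,1,0,0,0,0],[0,0,0,0,0,0,0],[0,0,0,0,0,0,0],[0,0,0,0,0,0,0],[0,0,0,0,0,0,0],[0,0,0,0,0,0,0]]]'
```

```text
clock: 18.1
eef_pos: [483.9, -141.5, 98.1]
tcp_rot: [180.0, 0.0, 88.0]
force: [0.4, -0.4, 4.2]
finger_gap: -0.2
```

```bash
python3 -m pendant '[[[0,0,0.7,0,0,0,0],[0,0,0.7,0,0,0,0],[0,0,0.6,0,0,0,0],[0,0,0,0,0,0,0],[0,0,0,0,0,0,0],[0,0,0,0,0,0,0],[0,0,0,0,0,0,0],[0,0,0,0,0,0,0]]]'
```

```text
clock: 18.9
eef_pos: [484.0, -141.5, 97.0]
tcp_rot: [180.0, 0.0, 88.0]
force: [-3.3, 0.2, 10.0]
finger_gap: -0.4
```

```bash
python3 -m pendant '[[[0,0,-2,0,0,0,0],[0,0,-3,0,0,0,0],[0,0,-5,0,0,0,0],[0,0,-10,0,0,0,0],[0,0,-20,0,0,0,0],[0,0,-25,0,0,0,0],[0,0,-25,0,0,0,0],[0,0,-20,0,0,0,0]]]';python3 -m pendant '[[[-5,0,-10,0,0,0,0],[-10,0,0,0,0,0,0],[-10,0,0,0,0,0,0],[-10,0,0,0,0,0,0],[-10,0,0,0,0,0,0],[0,0,0,0,0,0,0],[0,0,0,0,0,0,0],[0,0,0,0,0,0,0]]]'
python3 -c "
from h import *
dial('m_wrist'); look('side','m_side',('start_top','mould','lunchbox','straw_glass','tong'))"
```

```text
clock: 19.7
eef_pos: [483.5, -141.2, 207.3]
tcp_rot: [-180.0, -0.0, 88.0]
force: [0.9, 0.1, -1.4]
finger_gap: 0.0
clock: 20.5
eef_pos: [482.1, -186.2, 215.7]
tcp_rot: [-180.0, -0.0, 88.0]
force: [0.7, 0.1, 0.0]
finger_gap: -0.1
wrist tcp [ 482.1 -186.2  215.7] [-180.   -0.   88.]
force [0.7 0.1 0. ]
area 539 pointer dir -12.5 radial -5.2 dial est rad 1.06 or 0.93
side tcp [ 482.2 -186.1  215.8] [-180.   -0.   88.]
  start_top [([480.5, -139.9, 79.2], 0.71), ([605.6, -326.2, -3.6], 0.66)]
  mould []
  lunchbox [([486.0, 264.5, -0.6], 0.81)]
  straw_glass [([599.9, -325.5, -0.4], 0.77)]
  tong [([763.4, -55.8, -3.1], 0.91)]
```

View pics/m_wrist.png

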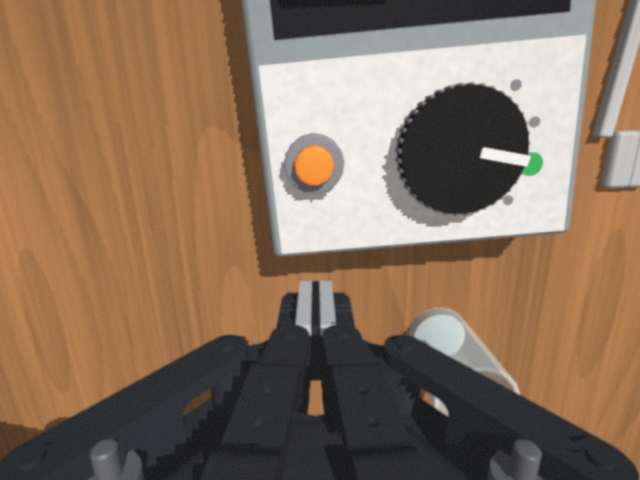

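View pics/m_side.png

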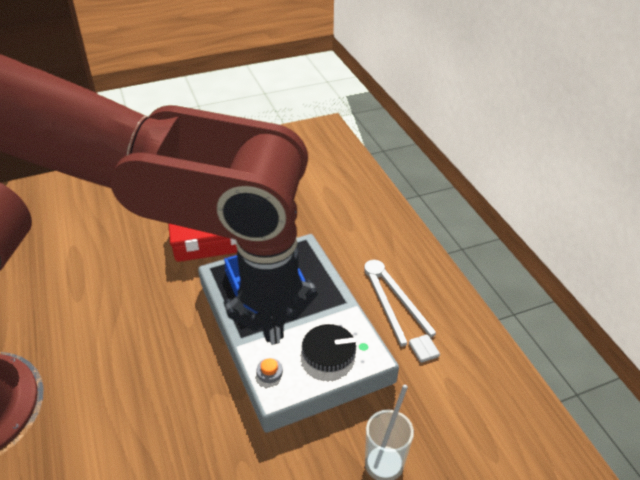

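The wrist picture shows the pointer (481,152)→(528,160) aimed at the green dot at (532,163), with the orange button up at (314,165). In the side picture the lunchbox, mould, tongs and glass look the same as at the start, and the tool is clear of everything. I'm handing the job in.

```bash
python3 -c "
from workcell import *
print(job_done())"
```

```text
the job is handed in; nothing more can be done
None
```

The heat dial is clicked in at the green mark, and the start button was pressed fully down and has sprung back. I handed the job in at about 20.5 s of the 64 s allowed; it reported no verdict.

- **Dial:** I turned it with the shut fingertips pressed on its top. It started about 10° short of the 0.524 detent. On the first try, at about 5 N, it only reached that detent before the tip slipped. I lifted off, moved a little farther out and pressed with about 11 N, which carried it to the green mark. It never went near the mark beyond.
- **Start button:** I pressed it about 6 mm, until it bottomed out at 10 N, and then let go.
- **Last checks:**
    - The pointer's direction gives about 1.06 rad. A cruder estimate, from the pointer's position relative to the axis, gave 0.93; it also read low at the other detent. One direction reading, 1.51, was spoiled by the green dot merging with the pointer. The pictures show the pointer right at the green dot.
    - The button shows as up, and the wrist force is about zero with the tool clear.
    - The glass was found within about 7 mm of its first estimates, inside the networks' scatter.
    - The lunchbox and tongs were never measured at the start. By eye they look unmoved.
    - The network missed the mould in the last picture because the arm partly hides it. What shows looks unmoved, and the tool never came near it.

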